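Hold the biscuit over its bowl with the tongs

ROBOT

A 6-joint arm with a two-finger parallel gripper is mounted at the origin on the work surface. World frame = base frame: x ahead of the robot, y to its left, z up, the work surface at z = 0. Lengths are in mm, angles in rad, forces in N, time in s.
With the tool pointing down it reaches from about 350 to 775 mm from the base axis. Payload 7.3 kg.
Tool frame: the origin (TCP) lies midway between the tips of the shut fingers; the grasp point (between the pads) lies 19 mm behind it; z points along the fingers, x is the direction in which the jaws open and shut, and the axes are right-handed (so a half turn about z gives the same grasp; the last joint's range is limited). The gripper opens to 92 mm and grips with 3 to 60 N. Pads are 19 mm wide; open, the fingers measure 130 mm over their backs; the gripper's body (75 mm by 190 mm) begins 47 mm behind the grasp point.
Start: joints at [-1.434, 0.342, 1.524, -0, 1.275, -0.146], TCP at [146.521, -504.159, 226.741] pointing down, gripper open.
Joint ranges: [-2.53, 2.53], [-0.77, 2.02], [0.04, 2.7], [-1, 4.14], [0.28, 2.66], [-3.11, 3.11]. Speed limits (rad/s): [2.57, 2.57, 3.14, 3.14, 3.14, 3.14].

INTERFACE

Orientations are given as [roll, pitch, yaw] about the fixed x, y, z axes, in that order (R = Rz(yaw) Ry(pitch) Rx(roll)).
In Python, from plant import bot gives the robot as it stands.
- The arm moves only by the shell command python3 -m pendant 'ROWS' [OPENING]. ROWS is JSON, a list of rows, each an object with "linear": the shift along the world's x, y, z in mm, a list of three; "twist": the turn about the world's z in degrees. In form: [{"linear": [x, y, z], "twist": twist}, ...]. A call has 1 to 20 rows; each row is the pose to reach, as a shift and turn from the pose commanded when the call began; what a row does not reach only later rows make up. A row lasts 1/8 s, in which the tool goes at most 62.5 mm and 10.7 degrees, less where a joint would pass 70% of its speed; a pose out of reach is approached as far as the arm can. A call with a gripper value outside its range is refused whole. OPENING is the closure in counts, from 0 (fully open) to 255 (shut), set as the call begins (- or left out, the last holds). The fingers move at their own pace and stop on an object; the grip force is fixed at half the most. Time passes only in rows, so rows that repeat a pose let the fingers close. It gives the time, the measured TCP pose, the force and the opening at its end, in the units of the state.
- bot.get_obs(): the state, without advancing time (a new reading comes with each control period).
- bot.capture(name): name is "scene" or "top" or "wrist"; returns a dict with "frame" (480x640x3 uint8, blue, green, red), "z_map" (480x640 float32, mm along the optical axis (not along the pixel's ray), 0 where there is no reading), "fx", "fy", "cx", "cy" (pixels), "rvec" (rotation vector, rad) and "tvec" (3), from world to camera coordinates, as OpenCV has them. Camera axes: x right, y down, z forward; pixel columns grow to the right and rows downward; lengths in mm; the calibration is good to about 2 mm. A picture is of the moment at which its call begins.
- bot.close_job(): hands the job in, once; it reports no verdict.
The state is a dict: "time": time; "joint_positions": joint angles; "dq": joint speeds; "tau": joint torques, N m; "tool_pos": TCP position; "tcp_rot": TCP orientation; "contact_force": force on the tool from outside, world axes, zero at the start; "moment": the same for the moment, N m; "grip_width": finger opening in mm.
Only numpy, scipy, OpenCV 4.12 (cv2) and the standard library are available. Lean on these libraries where they do the work, as an engineer would, in place of code of your own. Each camera call takes 0.05 s, during which the arm holds its last target. There are 200 camera calls.

TASK

Set the small brown bowl, without dropping it, into the round well of the wooden serving block and let go of it. Then take the kitchen tongs from their rest, close them on the biscuit that sits on the green trivet, lift it, and finish while still holding it in the tongs, still and directly above the bowl, a few centimetres clear of the rim. Touch the biscuit only with the tongs, leave the bowl seated, and leave the sugar canister, storage tub and spoon ring where they are.

Things in the scene. Friction and masses are not known exactly. Their poses are not given: they have to be found in the camera images.
- bowl: Small brown glazed ceramic bowl, open at the top, 160 g. 48 mm high; round foot 44 mm across and 10 mm high, flaring to 60 mm across from 22 mm height up to the rim (straight upright sides there, 4 mm wall). Origin: centre of its underside; z up. Starts upright on the counter.
- block: Wooden serving block, 96 x 96 x 18 mm, fixed to the counter, with one round well in the middle of its top. Origin: centre of its underside; z up.
- well (a point): Centre of the floor of the block's well: the well is 52 mm across and 9 mm deep (its floor is 9 mm above the counter, its mouth 18 mm). The seated bowl's underside rests here, so bowl origin and this point coincide. z up.
- rest: Blue plastic tong rest, fixed: base plate 170 x 50 x 6 mm with two crossbars, 70 mm to either side of its centre along its x, whose tops are 28 mm above the counter (end stops to 36 mm). Between the crossbars, 126 mm are free for fingers above the base plate. Origin: centre of its underside.
- tongs: Steel kitchen tongs, 100 g, lying on the rest; they open and close in the horizontal plane. Origin: pivot at the rear end, mid-height of the arms (38 mm above the counter on the rest); x along the centre line to the tips (ends at 203 mm), y to the left arm, z up. Arms 20 mm high (z +-10 mm). Red grip sleeves on both arms, x = 66 to 123 mm: grip across y at x = 95 mm, near the centre of mass.
- tongs_jaw (a point): Point on the tongs' centre line, x = 185 mm from the pivot, midway between the flat upright jaw tips (x = 165 to 203 mm, 20 mm high). Inner gap there 80 mm open, 50 mm on the biscuit. Width over the sleeves 53 mm open, about 38 mm on the biscuit. Sleeves held at 47 mm (then parallel): tongs stay in hand, jaw about 70 mm open; closing the gripper fully then clamps the thing between the tips.
- tongs_left: Left (+y) arm of the tongs; origin at the pivot, turns about the tongs' z by 0.14 rad at most from open to shut, 0.08 rad to the biscuit's width. Both arms are linked and move symmetrically; a spring pushes them open, about 6 N at each sleeve when open, 11 N when closed on the biscuit.
- tongs_right: Right (-y) arm of the tongs; origin at the pivot, mirror image of the left arm.
- trivet: Round plastic green trivet, 110 mm across, 25 mm high, fixed. Origin: centre of its underside.
- biscuit: Golden round baked biscuit, firm, 50 mm across and 38 mm high, about 50 g, standing on the trivet with its underside 25 mm above the counter. Origin: centre of its underside; z up.
- biscuit_center (a point): Centre of the biscuit, 19 mm above its underside.
- canister: White plastic sugar canister with yellow flip-top, 94 mm across, 148 mm high, loose. Leave alone. Origin: centre of its underside.
- tub: Closed clear plastic storage tub with blue lid, 120 x 200 x 80 mm, loose. Leave alone. Origin: centre of its underside.
- spoons: Ring of three aluminium measuring spoons, fanned out flat over about 115 mm, loose. Leave alone. Origin: centre of the ring, underside; the middle spoon points along x.
Not all that is in view belongs to the job. There is more than one size of the bowl; the job needs the larger. There is more than one size of the biscuit; the job needs the larger.

How it is judged (in metres and radians):
On the way, in this order (a step that is already met when the one before it is completed fails the run):
1. the bowl stands seated in the well, let go, with the tongs still on their rest (horizontal distance between bowl and well below 0.007 m and z of bowl in the frame of well below 0.004 m and angle between bowl's own z axis and vertical below 0.1 rad and contact force between the fingers and bowl below 0.1 N and linear speed of bowl below 0.03 m/s and distance of tongs from where it was at the start of the episode below 0.03 m), for 0.2 s.
2. the tongs are held in the fingers, lifted off their rest, with the biscuit still on its trivet (height (world z) of tongs above 0.055 m and contact force between the fingers and tongs above 1 N and contact force between tongs and rest below 0.1 N and distance of biscuit_center from where it was at the start of the episode below 0.03 m), for 0.2 s.
3. the biscuit is clamped between both tong arms and lifted off the trivet (contact force between each of tongs_left, tongs_right and biscuit above 0.5 N and contact force between the fingers and tongs above 1 N and height (world z) of biscuit_center above 0.064 m and contact force between biscuit and trivet below 0.1 N), for 0.2 s.
At the end, for the whole second after the job is handed in: Bowl upright in the well (7 mm sideways, 4 mm in height, 0.1 rad); fingers hold the tongs, both arms clamp the biscuit, still (0.03 m/s), its centre within 30 mm of the bowl axis and 82 to 200 mm above the well floor (underside 15 to 130 mm over the rim), touched by nothing else (horizontal distance between bowl and well below 0.007 m and z of bowl in the frame of well below 0.004 m and angle between bowl's own z axis and vertical below 0.1 rad and contact force between each of tongs_left, tongs_right and biscuit above 0.5 N and contact force between the fingers and tongs above 1 N and horizontal distance between biscuit_center and bowl below 0.03 m and z of biscuit_center in the frame of well between 0.082 and 0.2 m and linear speed of biscuit below 0.03 m/s and contact force between each of biscuit, the fingers and bowl below 0.05 N and contact force between the fingers and biscuit below 0.05 N); the arm keeps its last pose, push and grip.
It fails at once if the biscuit is touched by the fingers or the arm (contact force between any of the fingers, the arm and biscuit above 0.3 N).
It fails at once if the bowl is dropped or tipped over ((linear speed of bowl above 0.6 m/s and contact force between the fingers and bowl below 0.05 N) or angle between bowl's own z axis and vertical above 0.8 rad).
It fails at once if the canister is pushed more than 30 mm out of place (distance of canister from where it was at the start of the episode above 0.03 m).
It fails at once if the storage tub is pushed more than 30 mm out of place (distance of tub from where it was at the start of the episode above 0.03 m).
It fails at once if the spoon ring is pushed more than 30 mm out of place (distance of spoons from where it was at the start of the episode above 0.03 m).
It also fails if it takes over 64 s, if anything falls off the work surface, if the arm or the gripper's body presses on something with over 40 N, if the wrist force passes 120 N, or if a joint passes its speed limit or range.

## Working session

There is one attempt and no reset: what is moved stays moved. The work goes in short steps, Python scripts to look and compute and a shell command to move; the robot and the scene stay as the last step left them, time stands still between calls to the robot, and variables do not carry over. Pictures are saved under pics/ and viewed, about 8 in all and at most 12, crops included, and the job is handed in when it is done.

```bash
ls; mkdir -p pics; cat > h.py <<'E'
import numpy as np, cv2, pickle
from plant import bot
def cap(n,save=None):
    c=bot.capture(n)
    if save: cv2.imwrite('pics/'+save,c['frame'])
    pickle.dump(c,open('/tmp/'+n+'.pkl','wb'))
    return c
def load(n): return pickle.load(open('/tmp/'+n+'.pkl','rb'))
def cloud(c):
    z=c['z_map'].astype(float); v,u=np.mgrid[:480,:640]
    P=np.stack([(u-c['cx'])/c['fx']*z,(v-c['cy'])/c['fy']*z,z],-1)
    R=cv2.Rodrigues(np.array(c['rvec'],float))[0]
    W=(P-np.array(c['tvec']).ravel())@R
    W[z==0]=np.nan
    return W
def ray(c,u,v,h):
    R=cv2.Rodrigues(np.array(c['rvec'],float))[0]; o=-R.T@np.array(c['tvec']).ravel()
    d=R.T@np.array([(u-c['cx'])/c['fx'],(v-c['cy'])/c['fy'],1]); return o+d*(h-o[2])/d[2]
E
python3 - <<'E'
from h import *
a=cap('top','top0.png');b=cap('scene','scene0.png')
print({k:a[k] for k in('fx','cx','cy','rvec','tvec')}); print(bot.get_obs())
E
```

```text
pics
{'fx': 501.0782139635711, 'cx': 314.8486231128494, 'cy': 241.23336846407395, 'rvec': array([ 2.13859809, -2.15225905,  0.22337784]), 'tvec': array([ -28.59931145,  580.051399  , 1020.22467859])}
{'time': 0.1, 'joint_positions': array([-1.43401861e+00,  3.42646284e-01,  1.52491751e+00, -1.04227250e-05,
        1.27543033e+00, -1.46001668e-01]), 'dq': array([-0.00041567, -0.00172251, -0.00143713, -0.00093421, -0.00142581,
       -0.00029328]), 'tau': array([ 9.32306648e-04, -4.32004774e+01, -2.44695836e+01,  7.18101743e-02,
        5.25977102e-02, -5.88704552e-05]), 'tool_pos': array([ 146.45474435, -503.77172935,  226.11937314]), 'tcp_rot': array([-3.14139862e+00,  1.38801068e-03, -1.28801376e+00]), 'contact_force': array([0.03051109, 0.56383102, 0.26218082]), 'moment': array([ 0.00260353, -0.00887656,  0.04613656]), 'grip_width': 91.80789386892833}
```

View pics/top0.png

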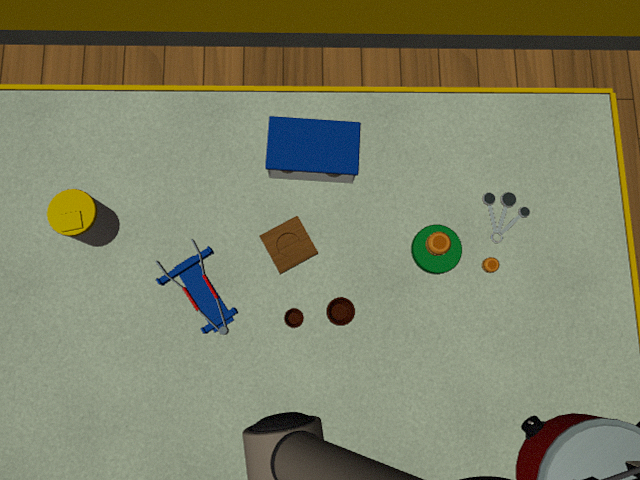

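View pics/scene0.png

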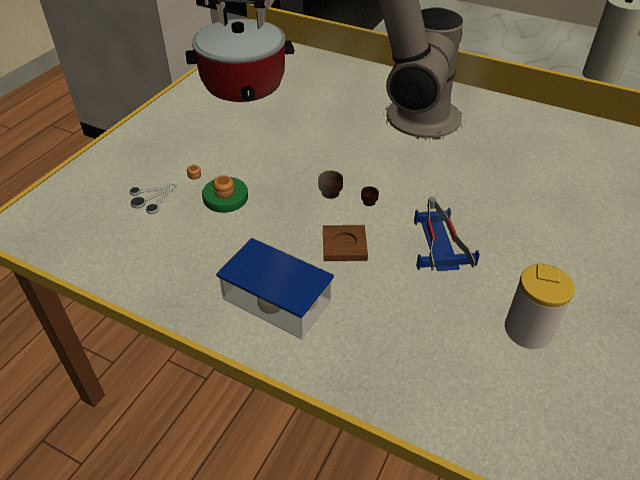

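The top view shows the big bowl at (340,311), block (289,244), biscuit (438,243) on the trivet, and the tongs with pivot near (223,331) and tips near (158,262) and (196,241). The small decoys are at (293,317) and (490,265).

```bash
python3 - <<'E'
from h import *
c=load('top');W=cloud(c);hsv=cv2.cvtColor(c['frame'],cv2.COLOR_BGR2HSV)
print('table z',np.nanmedian(W[350:400,100:200,2]))
def win(u0,u1,v0,v1):
    m=np.zeros((480,640),bool);m[v0:v1,u0:u1]=1;return m
Z=W[...,2]
def circ(name,m,h):
    cs=max(cv2.findContours(m.astype(np.uint8),0,1)[0],key=cv2.contourArea)
    pts=np.array([ray(c,*p[0],h)[:2] for p in cs],np.float32)
    (x,y),r=cv2.minEnclosingCircle(pts);print(name,round(x,1),round(y,1),'r',round(r,1),'mean',pts.mean(0))
circ('bowl',win(320,362,292,332)&(hsv[...,2]<95)&(hsv[...,1]>100),48)
circ('bowl z',win(320,362,292,332)&(Z>35),48)
circ('trivet',win(405,468,218,280)&(Z>15),25)
circ('biscuit',win(420,458,225,262)&(Z>50),63)
m=win(252,325,210,280)&(Z>10)&(hsv[...,1]>90)
cs=max(cv2.findContours(m.astype(np.uint8),0,1)[0],key=cv2.contourArea)
pts=np.array([ray(c,*p[0],18)[:2] for p in cs],np.float32);print('block',cv2.minAreaRect(pts))
m=win(252,325,210,280)&(Z>4)&(Z<13)&(np.hypot(W[...,0]-np.nanmean(pts[:,0]),W[...,1]-pts[:,1].mean())<35)
print('well floor',m.sum(),np.nanmean(W[m],0))
red=win(150,240,230,340)&((hsv[...,0]<8)|(hsv[...,0]>172))&(hsv[...,1]>150)&(hsv[...,2]>90)
n,l,s,ce=cv2.connectedComponentsWithStats(red.astype(np.uint8))
for i in range(1,n):
    if s[i,4]>15:
        p=np.array([ray(c,u,v,48)[:2] for v,u in zip(*np.where(l==i))],np.float32)
        print('red',ce[i],s[i,4],cv2.minAreaRect(p),'mean',p.mean(0),'z',np.nanmedian(Z[l==i]))
blue=win(140,250,235,345)&(hsv[...,0]>100)&(hsv[...,0]<130)&(hsv[...,1]>120)
for h in(20,):
    p=np.array([ray(c,u,v,h)[:2] for v,u in zip(*np.where(blue))],np.float32);print('rest',cv2.minAreaRect(p),p.mean(0))
f=c['frame'];cv2.imwrite('pics/t1.png',cv2.resize(f[230:345,140:260],None,fx=5,fy=5,interpolation=cv2.INTER_CUBIC))
E
```

```text
table z 0.08966473204416228
bowl 432.1 -84.5 r 29.4 mean [431.9286   -84.775406]
bowl z 431.7 -83.8 r 30.1 mean [431.5727  -83.82568]
trivet 566.5 -301.4 r 55.6 mean [ 566.76984 -300.88165]
biscuit 573.4 -295.5 r 25.4 mean [ 573.1534 -295.4162]
block ((579.664306640625, 25.040725708007812), (96.092041015625, 94.83870697021484), 28.559810638427734)
well floor 411 [580.97793892  25.77512772   9.10057421]
red [209.70666667 286.25333333] 75 ((485.51910400390625, 189.19276428222656), (55.36360549926758, 5.774677753448486), 31.170806884765625) mean [485.36057 189.06366] z 47.55896421076917
red [190.45070423 298.83098592] 71 ((460.1521911621094, 229.241943359375), (56.833255767822266, 5.623250484466553), 34.77280044555664) mean [459.3994 228.2534] z 47.71574881418003
rest ((471.48822021484375, 210.201904296875), (165.910400390625, 133.2110595703125), 32.51744079589844) [479.1585  213.58156]
```

View pics/t1.png

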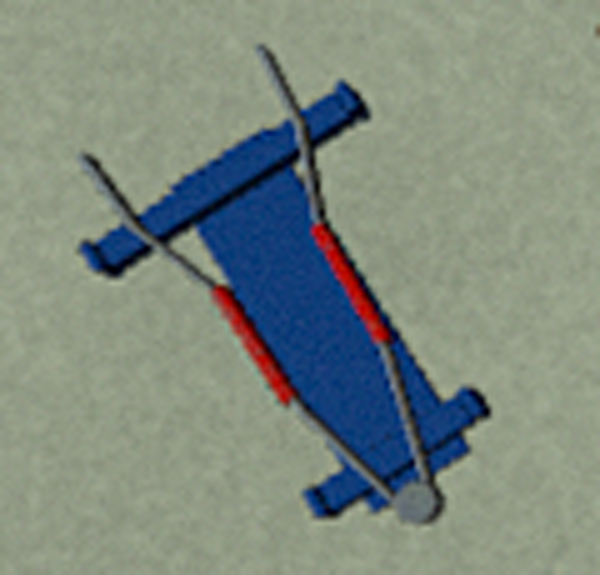

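Close-up: the pivot disc is bottom right at (415,500) and the two red sleeves are clear. The tongs point at about 33° with the grip at about (472.6, 209). Bowl first.

```bash
python3 -m pendant '[{"linear":[60,60,0],"twist":10},{"linear":[285,420,-20],"twist":30},{"linear":[285,420,-20],"twist":30},{"linear":[285,420,-20],"twist":30},{"linear":[285,420,-20],"twist":30},{"linear":[285,420,-20],"twist":30},{"linear":[285,420,-40],"twist":30},{"linear":[285,420,-40],"twist":30},{"linear":[285,420,-80],"twist":30},{"linear":[285,420,-80],"twist":30},{"linear":[285,420,-80],"twist":30},{"linear":[285,420,-80],"twist":30}]' 0; python3 - <<'E'
from h import *
c=cap('wrist','w1.png');W=cloud(c)
print(bot.get_obs()['tool_pos'],bot.get_obs()['tcp_rot'])
m=(W[...,2]>40)&(W[...,2]<56)&(np.hypot(W[...,0]-432,W[...,1]+84)<50)
cs=max(cv2.findContours(m.astype(np.uint8),0,1)[0],key=cv2.contourArea)
p=np.array([ray(c,*q[0],48)[:2] for q in cs],np.float32);print(m.sum(),cv2.minEnclosingCircle(p),cv2.fitEllipse(p))
E
```

```text
time: 1.6
tool_pos: [432.0, -85.4, 148.1]
tcp_rot: [-3.141, -0.002, -0.766]
contact_force: [0.3, -0.4, -0.1]
grip_width: 91.4
[431.94412004 -85.28360108 148.0131153 ] [-3.14068837e+00 -2.37562567e-03 -7.66169172e-01]
1643 ((432.723388671875, -83.91188049316406), 30.29877281188965) ((432.6696472167969, -84.09365844726562), (58.49004364013672, 59.934471130371094), 135.72412109375)
```

View pics/w1.png

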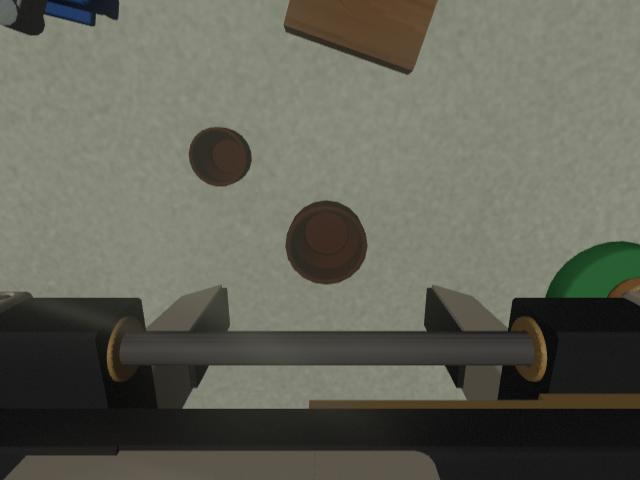

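The wrist view shows the big bowl at (327,242), centred between the open fingers, with the small bowl well to the side. Descend, grip and lift.

```bash
python3 -m pendant '[{"linear":[0.5,1,-50],"twist":0},{"linear":[0.5,1,-95],"twist":0},{"linear":[0.5,1,-120],"twist":0},{"linear":[0.5,1,-130],"twist":0},{"linear":[0.5,1,-130],"twist":0},{"linear":[0.5,1,-130],"twist":0}]' 0; python3 -m pendant '[{"linear":[0,0,0],"twist":0},{"linear":[0,0,0],"twist":0},{"linear":[0,0,0],"twist":0},{"linear":[0,0,0],"twist":0},{"linear":[0,0,0],"twist":0},{"linear":[0,0,0],"twist":0},{"linear":[0,0,0],"twist":0},{"linear":[0,0,0],"twist":0}]' 255
```

```text
time: 2.4
tool_pos: [432.9, -83.6, 17.9]
tcp_rot: [-3.141, -0.002, -0.765]
contact_force: [-0.4, 0.8, 0.1]
grip_width: 92.1
time: 3.4
tool_pos: [432.3, -83.3, 16.9]
tcp_rot: [-3.141, -0.001, -0.764]
contact_force: [0.4, -0.8, 3.4]
grip_width: 58.0
```

```bash
python3 -m pendant '[{"linear":[0,0,20],"twist":0},{"linear":[0,0,50],"twist":0},{"linear":[15,11,70],"twist":0},{"linear":[40,30,70],"twist":0},{"linear":[74,54,70],"twist":0},{"linear":[105,77,70],"twist":0},{"linear":[130,95,70],"twist":0},{"linear":[142,105,70],"twist":0},{"linear":[148,109,70],"twist":0},{"linear":[148,109,60],"twist":0},{"linear":[148,109,60],"twist":0},{"linear":[148,109,60],"twist":0}]'; python3 - <<'E'
from h import *
print(bot.get_obs()['tool_pos'])
def circ(c,m,h,n):
    cs=max(cv2.findContours(m.astype(np.uint8),0,1)[0],key=cv2.contourArea)
    p=np.array([ray(c,*q[0],h)[:2] for q in cs],np.float32);print(n,m.sum(),cv2.minEnclosingCircle(p),cv2.fitEllipse(p))
c=cap('wrist','w2.png');W=cloud(c);Z=W[...,2]
D=np.hypot(W[...,0]-580,W[...,1]-25)
circ(c,(Z>98)&(Z<113)&(D<45),108,'bowl')
m=(Z>12)&(Z<24)&(D<90)
cs=max(cv2.findContours(m.astype(np.uint8),0,1)[0],key=cv2.contourArea)
p=np.array([ray(c,*q[0],18)[:2] for q in cs],np.float32);print('block',cv2.minAreaRect(p))
E
```

```text
time: 4.9
tool_pos: [579.5, 25.3, 76.6]
tcp_rot: [3.141, 0.0, -0.765]
contact_force: [0.4, -0.5, -1.4]
grip_width: 58.5
[579.51990783  25.31991408  76.64231476]
bowl 7072 ((585.6639404296875, 31.624603271484375), 44.62881851196289) ((588.8860473632812, 34.67623519897461), (32.04356002807617, 72.39033508300781), 46.1148796081543)
block ((587.8804321289062, 29.331504821777344), (80.67994689941406, 96.13742065429688), 28.505748748779297)
```

View pics/w2.png

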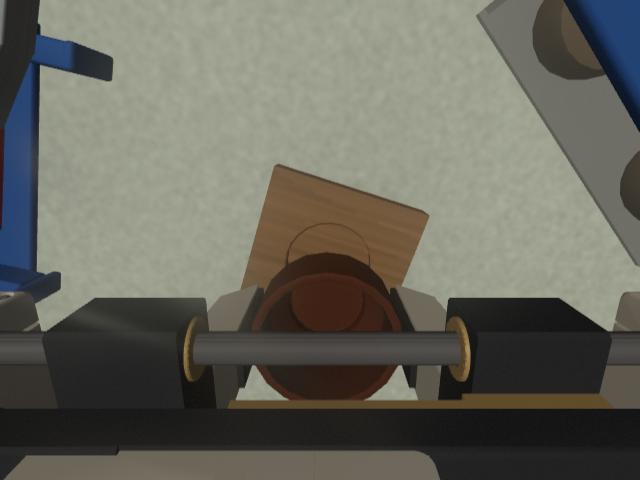

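The view shows the bowl held over the block: rim at columns 252–401 and rows about 272–403, block far corners at (278,165) and (428,214). I'll compute the offset from these.

```bash
python3 - <<'E'
from h import *
c=load('wrist')
a=ray(c,278,165.5,18)[:2];b=ray(c,428,214,18)[:2];e=b-a;n=np.array([-e[1],e[0]])/np.linalg.norm(e)
m=(a+b)/2; ctr=[m+48*n,m-48*n]; print(np.linalg.norm(e),ctr)
print('well arc top',ray(c,328,223,18), 'left/right',ray(c,287,262,18),ray(c,370,262,18))
H=76.6+48-17
for u,v in((252,335),(401,335),(327,272),(327,404)): print(ray(c,u,v,H))
E
```

```text
92.67031306052813 [array([665.76904913,  70.91923037]), array([581.31477523,  25.27412527])]
well arc top [598.85381208  44.60740328  18.        ] left/right [563.52305317  44.36114397  18.        ] [600.51781627   8.83415315  18.        ]
[560.87525812  47.74160039 107.6       ]
[602.25791112   8.00838746 107.6       ]
[599.56072835  46.34106232 107.6       ]
[559.84262861   4.9591993  107.6       ]
```

```bash
python3 -m pendant '[{"linear":[1.2,0,-15],"twist":0},{"linear":[1.2,0,-30],"twist":0},{"linear":[1.2,0,-38],"twist":0},{"linear":[1.2,0,-43],"twist":0},{"linear":[1.2,0,-47],"twist":0},{"linear":[1.2,0,-50],"twist":0},{"linear":[1.2,0,-50.5],"twist":0},{"linear":[1.2,0,-50.5],"twist":0},{"linear":[1.2,0,-50.5],"twist":0}]'
```

```text
time: 6.08
tool_pos: [581.4, 25.8, 26.5]
tcp_rot: [-3.141, -0.0, -0.764]
contact_force: [1.5, -1.0, -1.9]
grip_width: 58.3
```

```bash
python3 -m pendant '[{"linear":[0,0,-0.5],"twist":0},{"linear":[0,0,-1],"twist":0},{"linear":[0,0,-1],"twist":0}]'; python3 -m pendant '[{"linear":[0,0,0],"twist":0},{"linear":[0,0,0],"twist":0},{"linear":[0,0,0],"twist":0},{"linear":[0,0,0],"twist":0},{"linear":[0,0,0],"twist":0},{"linear":[0,0,0],"twist":0},{"linear":[0,0,20],"twist":0},{"linear":[0,0,60],"twist":0},{"linear":[0,0,110],"twist":0},{"linear":[-50,60,115],"twist":-6},{"linear":[-100,120,115],"twist":-12},{"linear":[-110,185,115],"twist":-13},{"linear":[-110,185,115],"twist":-13},{"linear":[-110,185,115],"twist":-13},{"linear":[-110,185,115],"twist":-13}]' 0; python3 - <<'E'
from h import *
print(bot.get_obs()['tool_pos'],bot.get_obs()['tcp_rot'])
c=cap('wrist','w3.png');W=cloud(c);Z=W[...,2];hsv=cv2.cvtColor(c['frame'],cv2.COLOR_BGR2HSV)
red=((hsv[...,0]<8)|(hsv[...,0]>172))&(hsv[...,1]>150)&(hsv[...,2]>60)&(Z>40)&(Z<55)&(np.hypot(W[...,0]-472,W[...,1]-209)<60)
n,l,s,ce=cv2.connectedComponentsWithStats(red.astype(np.uint8))
for i in range(1,n):
    if s[i,4]>40:
        p=np.array([ray(c,u,v,48)[:2] for v,u in zip(*np.where(l==i))],np.float32);print('red',ce[i],s[i,4],cv2.minAreaRect(p),p.mean(0))
c=cap('top','top3.png');W=cloud(c);Z=W[...,2]
m=(Z>48)&(Z<62)&(np.hypot(W[...,0]-580,W[...,1]-25)<45)
cs=max(cv2.findContours(m.astype(np.uint8),0,1)[0],key=cv2.contourArea)
p=np.array([ray(c,*q[0],57)[:2] for q in cs],np.float32);print('bowl',m.sum(),cv2.minEnclosingCircle(p),cv2.fitEllipse(p),np.nanpercentile(Z[m],[50,95]))
E
```

```text
time: 6.45
tool_pos: [581.3, 25.9, 25.9]
tcp_rot: [-3.141, -0.0, -0.764]
contact_force: [-2.7, -0.3, 5.7]
grip_width: 58.7
time: 8.32
tool_pos: [471.5, 210.4, 140.2]
tcp_rot: [3.142, -0.0, -0.991]
contact_force: [-0.8, -1.8, 0.1]
grip_width: 91.7
[471.45336863 210.37701644 140.22903904] [ 3.14154481e+00 -4.40432741e-04 -9.91136060e-01]
red [294.67467249 244.87991266] 458 ((461.2523498535156, 230.77267456054688), (56.49150085449219, 4.950798034667969), 34.441741943359375) [462.08127 231.46169]
red [361.60380952 246.57333333] 525 ((486.4105224609375, 190.9988250732422), (56.59822463989258, 5.257298469543457), 30.652509689331055) [486.84552 191.32104]
bowl 185 ((578.8666381835938, 25.60932731628418), 30.22230339050293) ((578.8777465820312, 25.59316635131836), (57.63077163696289, 58.95424270629883), 73.50923919677734) [56.37205272 59.66303816]
```

View pics/w3.png

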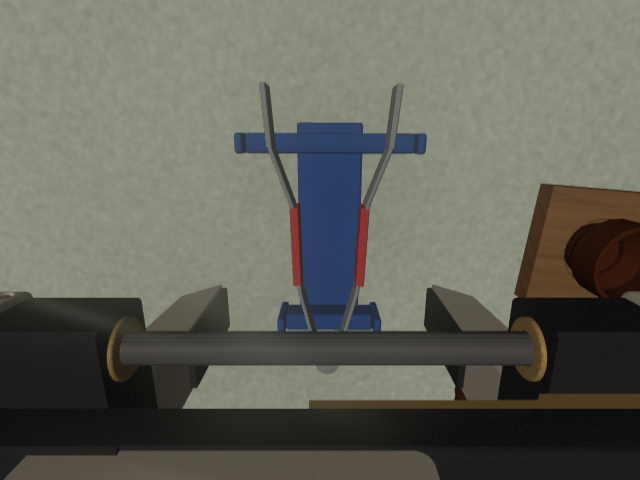

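The bowl is seated with its rim at about 57 mm. The wrist view shows the tongs centred between the fingers, with sleeves at columns 295 and 362, about 2 mm ahead of the TCP along x. Descend and close partway.

```bash
python3 -m pendant '[{"linear":[2,0,-40],"twist":-0.6},{"linear":[2.4,0.1,-85],"twist":-0.6},{"linear":[2.4,0.1,-110],"twist":-0.6},{"linear":[2.4,0.1,-121],"twist":-0.6},{"linear":[2.4,0.1,-121],"twist":-0.6},{"linear":[2.4,0.1,-121],"twist":-0.6}]' 0;  python3 -m pendant '[{"linear":[0,0,0],"twist":0},{"linear":[0,0,0],"twist":0},{"linear":[0,0,0],"twist":0},{"linear":[0,0,0],"twist":0},{"linear":[0,0,0],"twist":0},{"linear":[0,0,0],"twist":0}]' 115;  python3 -m pendant '[{"linear":[0,0,0],"twist":0},{"linear":[0,0,0],"twist":0},{"linear":[0,0,0],"twist":0},{"linear":[0,0,0],"twist":0}]' 125
```

```text
time: 9.18
tool_pos: [474.6, 210.9, 20.3]
tcp_rot: [-3.14, -0.001, -1.002]
contact_force: [-0.5, 0.5, -0.2]
grip_width: 91.8
time: 9.93
tool_pos: [473.7, 211.0, 19.3]
tcp_rot: [-3.141, -0.0, -1.002]
contact_force: [0.8, -0.3, 0.4]
grip_width: 50.7
time: 10.42
tool_pos: [473.8, 211.0, 19.3]
tcp_rot: [-3.141, -0.0, -1.002]
contact_force: [0.5, -1.5, 2.5]
grip_width: 47.2
```

```bash
python3 -m pendant '[{"linear":[0,0,5],"twist":0},{"linear":[0,0,15],"twist":0},{"linear":[0,0,30],"twist":0},{"linear":[0,0,50],"twist":0},{"linear":[0,0,70],"twist":0},{"linear":[0,0,80],"twist":0},{"linear":[0,0,80],"twist":0},{"linear":[0,0,80],"twist":0},{"linear":[0,0,80],"twist":0}]'; python3 - <<'E'
from h import *
cap('wrist','w4.png')
E
```

```text
time: 11.55
tool_pos: [473.2, 210.8, 98.5]
tcp_rot: [3.14, 0.0, -1.002]
contact_force: [-0.2, -0.1, -0.3]
grip_width: 46.7
```

View pics/w4.png

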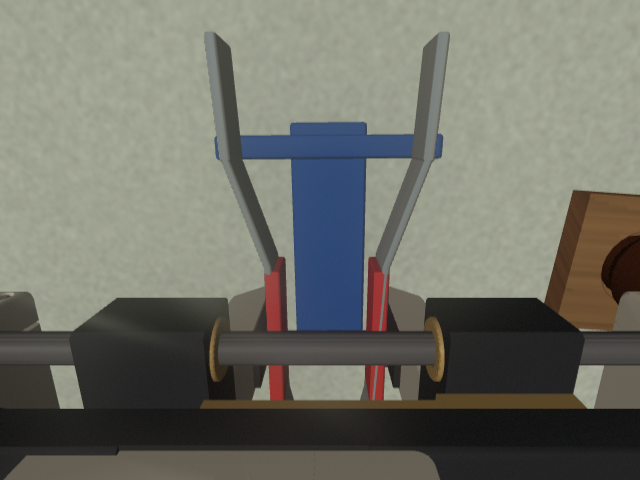

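The tongs are level and held, jaw tips at about (222,95) and (435,95), jaw open. Carry them to above the biscuit.

```bash
python3 -m pendant '[{"linear":[0,-8,8],"twist":0},{"linear":[0,-25,20],"twist":-2},{"linear":[1,-50,30],"twist":-6},{"linear":[3,-85,32],"twist":-11},{"linear":[5,-125,32],"twist":-16},{"linear":[7,-165,32],"twist":-22},{"linear":[9,-205,32],"twist":-28},{"linear":[11,-245,32],"twist":-34},{"linear":[13,-285,32],"twist":-40},{"linear":[15,-325,32],"twist":-46},{"linear":[17,-365,32],"twist":-51},{"linear":[18,-400,32],"twist":-55},{"linear":[19,-430,32],"twist":-58},{"linear":[20,-450,32],"twist":-59},{"linear":[20,-460,32],"twist":-60},{"linear":[20,-464,32],"twist":-60},{"linear":[20,-464,32],"twist":-60},{"linear":[20,-464,32],"twist":-60},{"linear":[20,-464,32],"twist":-60}]'; python3 - <<'E'
from h import *
o=bot.get_obs();print(o['tool_pos'],o['tcp_rot'])
c=cap('wrist','w5.png');W=cloud(c);Z=W[...,2];hsv=cv2.cvtColor(c['frame'],cv2.COLOR_BGR2HSV)
m=(Z>54)&(Z<70)&(hsv[...,1]>90)&(np.hypot(W[...,0]-573,W[...,1]+295)<50)
cs=max(cv2.findContours(m.astype(np.uint8),0,1)[0],key=cv2.contourArea)
p=np.array([ray(c,*q[0],63)[:2] for q in cs],np.float32);print('biscuit',m.sum(),cv2.minEnclosingCircle(p))
t=o['tool_pos'];a=o['tcp_rot'][2]+np.pi/2;d=np.array([np.cos(a),np.sin(a)]);n=np.array([-d[1],d[0]])
m=(np.abs(Z-(t[2]+19))<16)
q=W[m][:,:2]-t[:2];x=q@d;y=q@n
for lo,hi in((70,80),(80,90),(90,100),(100,108)):
    k=(x>lo)&(x<hi)&(abs(y)<70);L=y[k&(y>0)];R=y[k&(y<0)];print(lo,k.sum(),np.percentile(L,[5,95]),np.percentile(R,[5,95]))
print('xmax',np.percentile(x[(abs(y)<70)],99.5))
b=np.array(cv2.minEnclosingCircle(p)[0])-t[:2];print('biscuit in tool',b@d,b@n,'dir',d,'n',n)
E
```

```text
time: 13.98
tool_pos: [493.7, -252.4, 131.3]
tcp_rot: [3.141, 0.0, -2.048]
contact_force: [-1.6, 0.1, -1.2]
grip_width: 47.0
[ 493.73897791 -252.4454844   131.28086114] [ 3.14147482e+00  1.36824532e-05 -2.04802474e+00]
biscuit 5757 ((574.9400634765625, -298.2137145996094), 24.00301170349121)
70 1418 [33.63724665 37.32915891] [-35.89339451 -32.28970291]
80 1519 [34.12281527 37.74864959] [-36.41976514 -32.76603381]
90 1622 [34.59478396 38.29498036] [-36.87272567 -33.22853327]
100 1182 [35.04105989 38.69168729] [-37.31833807 -33.71479855]
xmax 106.42815284861803
biscuit in tool 93.15081868928944 -3.3574052432138055 dir [ 0.88827137 -0.45931903] n [0.45931903 0.88827137]
```

View pics/w5.png

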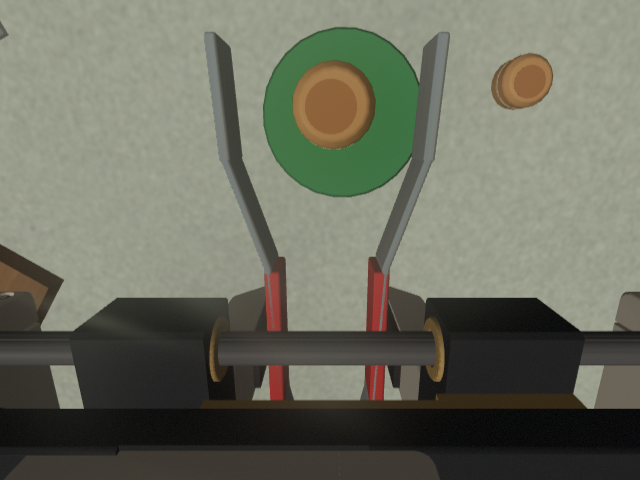

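The jaw straddles the biscuit: biscuit at (334,105), inner jaw faces at about 237 and 420. It needs about 3 mm of correction. Go lower and re-measure.

```bash
python3 -m pendant '[{"linear":[1,-3,-15],"twist":0},{"linear":[1.6,-4.4,-40],"twist":0},{"linear":[1.6,-4.4,-60],"twist":0},{"linear":[1.6,-4.4,-68],"twist":0},{"linear":[1.6,-4.4,-68],"twist":0},{"linear":[1.6,-4.4,-68],"twist":0}]'; python3 - <<'E'
from h import *
o=bot.get_obs();print(o['tool_pos'],o['tcp_rot'])
c=cap('wrist','w6.png');W=cloud(c);Z=W[...,2];hsv=cv2.cvtColor(c['frame'],cv2.COLOR_BGR2HSV)
t=o['tool_pos'];a=o['tcp_rot'][2]+np.pi/2;d=np.array([np.cos(a),np.sin(a)]);n=np.array([-d[1],d[0]])
m=(Z>40)&(Z<70)&(hsv[...,1]>110)&(hsv[...,0]<30)&(np.hypot(W[...,0]-573,W[...,1]+295)<50)
cs=max(cv2.findContours(m.astype(np.uint8),0,1)[0],key=cv2.contourArea)
p=np.array([ray(c,*q[0],60)[:2] for q in cs],np.float32)
(bx,by),r=cv2.minEnclosingCircle(p);b=np.array([bx,by])-t[:2];print('biscuit',bx,by,r,'tool',b@d,b@n)
x,y,w,h=cv2.boundingRect(cs);print('px',x,y,w,h)
g=(np.abs(Z-(t[2]+19))<16)&(hsv[...,1]<80)
row=y+h//2;print('arm cols in row',row,[ (k.min(),k.max()) for k in (np.where(g[row,:320])[0],320+np.where(g[row,320:])[0])])
cv2.imwrite('pics/w6c.png',c['frame'][:300,100:540])
E
```

```text
time: 14.78
tool_pos: [495.7, -257.8, 63.9]
tcp_rot: [-3.14, -0.0, -2.049]
contact_force: [0.1, -0.4, -0.2]
grip_width: 46.9
[ 495.65824074 -257.78182985   63.85309985] [-3.14030520e+00 -2.74979762e-04 -2.04896504e+00]
biscuit 575.2667236328125 -298.48992919921875 24.02267074584961 tool 89.4115198143641 0.48992497498696996
px 270 37 116 126
arm cols in row 100 [(np.int64(212), np.int64(235)), (np.int64(418), np.int64(441))]
```

View pics/w6c.png

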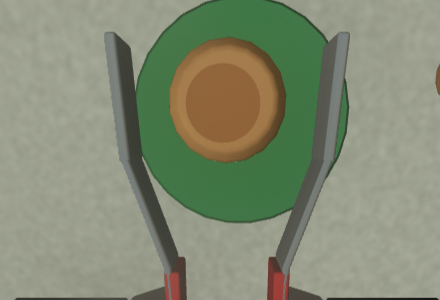

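The biscuit is centred between the jaws: columns 270–386 against jaw faces at 235 and 418. Descend, clamp and lift.

```bash
python3 -m pendant '[{"linear":[0,0,-15],"twist":0},{"linear":[0,0,-28],"twist":0},{"linear":[0,0,-36],"twist":0},{"linear":[0,0,-36],"twist":0},{"linear":[0,0,-36],"twist":0}]'; python3 -m pendant '[{"linear":[0,0,0],"twist":0},{"linear":[0,0,0],"twist":0},{"linear":[0,0,0],"twist":0},{"linear":[0,0,0],"twist":0},{"linear":[0,0,0],"twist":0},{"linear":[0,0,0],"twist":0}]' 255; python3 -m pendant '[{"linear":[0,0,5],"twist":0},{"linear":[0,0,15],"twist":0},{"linear":[0,0,30],"twist":0},{"linear":[0,0,50],"twist":0},{"linear":[0,0,70],"twist":0},{"linear":[0,0,85],"twist":0},{"linear":[0,0,90],"twist":0},{"linear":[0,0,90],"twist":0},{"linear":[0,0,90],"twist":0},{"linear":[0,0,90],"twist":0}]'; python3 - <<'E'
from h import *
cap('wrist','w7.png')
E
```

```text
time: 15.45
tool_pos: [495.4, -257.6, 27.4]
tcp_rot: [-3.141, -0.0, -2.049]
contact_force: [-0.3, 0.7, -1.1]
grip_width: 47.1
time: 16.2
tool_pos: [495.3, -257.5, 27.3]
tcp_rot: [-3.141, -0.0, -2.049]
contact_force: [1.3, -0.4, -0.9]
grip_width: 37.7
time: 17.45
tool_pos: [494.9, -257.2, 116.6]
tcp_rot: [3.14, 0.0, -2.049]
contact_force: [0.5, 1.3, -1.4]
grip_width: 37.2
```

View pics/w7.png

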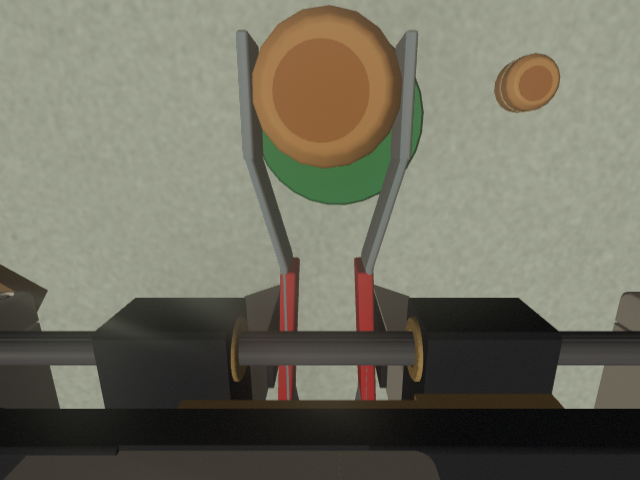

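The biscuit is clamped between both arms at (327,88) and is off the trivet. Carry it over the bowl.

```bash
python3 -m pendant '[{"linear":[0,5,0],"twist":0},{"linear":[0,15,0],"twist":1},{"linear":[0,30,0],"twist":2},{"linear":[-1,50,0],"twist":4},{"linear":[-1,75,0],"twist":7},{"linear":[-2,100,0],"twist":10},{"linear":[-2,125,0],"twist":13},{"linear":[-3,150,0],"twist":16},{"linear":[-3,175,0],"twist":19},{"linear":[-4,200,0],"twist":22},{"linear":[-4,225,0],"twist":25},{"linear":[-4,245,0],"twist":27},{"linear":[-4,260,0],"twist":29},{"linear":[-4,270,0],"twist":30},{"linear":[-4,276,0],"twist":30},{"linear":[-4,279,0],"twist":30},{"linear":[-4,279,0],"twist":30},{"linear":[-4,279,0],"twist":30},{"linear":[-4,279,0],"twist":30}]'; python3 -m pendant '[{"linear":[0,0,-4],"twist":0},{"linear":[0,0,-9],"twist":0},{"linear":[0,0,-13],"twist":0},{"linear":[0,0,-15],"twist":0},{"linear":[0,0,-15],"twist":0},{"linear":[0,0,-15],"twist":0},{"linear":[0,0,-15],"twist":0},{"linear":[0,0,-15],"twist":0}]';python3 - <<'E'
from h import *
o=bot.get_obs();print(o['tool_pos'],o['tcp_rot'],o['dq'].round(4))
c=cap('wrist');W=cloud(c);Z=W[...,2];hsv=cv2.cvtColor(c['frame'],cv2.COLOR_BGR2HSV)
m=(Z>105)&(Z<150)&(hsv[...,1]>110)&(hsv[...,0]<30)&(np.hypot(W[...,0]-580,W[...,1]-25)<50)
cs=max(cv2.findContours(m.astype(np.uint8),0,1)[0],key=cv2.contourArea)
zt=np.nanpercentile(Z[m],90);p=np.array([ray(c,*q[0],zt)[:2] for q in cs],np.float32)
print('biscuit top z',zt,cv2.minEnclosingCircle(p))
c=cap('scene');cv2.imwrite('pics/s8.png',cv2.resize(c['frame'][100:340,200:520],None,fx=2,fy=2))
E
```

```text
time: 19.88
tool_pos: [491.2, 21.2, 117.2]
tcp_rot: [3.142, -0.0, -1.526]
contact_force: [-0.6, -0.3, -0.4]
grip_width: 37.6
time: 20.88
tool_pos: [491.3, 21.5, 102.3]
tcp_rot: [-3.141, -0.0, -1.525]
contact_force: [-0.3, -0.2, -1.5]
grip_width: 37.5
[491.27176083  21.53976089 102.327759  ] [-3.14143646e+00 -1.17744740e-04 -1.52534111e+00] [ 0.0003 -0.0001  0.0013 -0.0003 -0.0014 -0.0002]
biscuit top z 138.65854290370433 ((580.4856567382812, 26.255971908569336), 23.178058624267578)
```

View pics/s8.png

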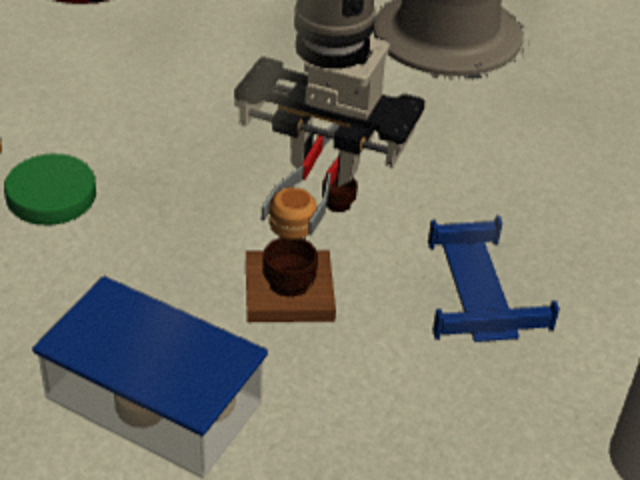

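The scene view shows the bowl seated in the block at (290,265) and the biscuit in the tongs above it at (293,212). The biscuit is at about (580.5, 26.3) with its centre near z 119. Handing in.

```bash
python3 -c "
from plant import bot
print(bot.close_job())"
```

```text
the job is handed in; nothing more can be done
None
```

I set the bowl in the well and let go of it. Then I took the tongs from their rest, clamped the larger biscuit, lifted it, and handed the job in with the biscuit held still over the bowl. That was at about 21 s on the robot's clock; no verdict was reported.

My last checks agreed with the task:
- **Bowl:** after release the top camera put the rim at about 57 mm, which is right for a seated bowl. It stood about 1–2 mm from the measured well centre. The final scene picture showed it still upright in the block.
- **Biscuit:** it was about 2 mm from the bowl axis. Its centre was about 110 mm above the well floor, so its underside was about 43 mm over the rim.
- **Grip:** the fingers held the tongs at 37.5 mm, as expected on the biscuit, and the arm was still.
- **Disagreement:** the wrist and top cameras differed by 1–3 mm on some positions, which was within the margins.
- **Not measured:** I did not re-measure the canister, tub or spoons. The arm's path kept clear of them.

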